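Tighten a solvent filter's lock ring with the pin spanner

TASK

Close the solvent filter: take the blue-handled pin spanner off its rest, put both of its pins into the two holes of the dark lock ring before turning it, and tighten the ring clockwise (seen from above) until it meets its stop, where the two yellow marks line up. Then lay the spanner - do not drop it - back on the orange block of its rest as you found it. Turn the ring with the spanner only, keeping your fingers off the filter, and leave the other things on the bench where they are.

Things in the scene. Friction and masses are not known exactly. Their poses are not given: they have to be found in the camera images.
- filter_housing: The filter: round aluminium housing on a black square foot 130 x 130 x 12 mm, fixed to the bench but standing anywhere on either side; 112 mm across, its shoulder 96 mm above the bench, with the lock ring on top. A small yellow tab on the shoulder shows where the ring's yellow line stands when tight. Origin: centre of the underside of the foot, on the ring's axis; z up.
- lock_ring (a joint): Angle of the dark steel lock ring on the filter (92 mm across, 14 mm thick, upright axis, top face 110 mm above the bench, with a yellow radial line on its top). Grows as the ring turns clockwise seen from above; it starts loose between 0 and 0.4 rad and the stop, where it is tight, is at 1.30 rad. It neither rises nor sinks; about 0.12 N m of friction resists turning and it stays where it is left.
- ring_center (a point): Centre of the lock ring's top face, on its axis, 110 mm above the bench.
- hole_a (a point): Mouth of one of the ring's two round holes: 10 mm across, 14 mm deep, with a 1.5 mm chamfer, 28 mm from the axis. Turns with the ring.
- hole_b (a point): Mouth of the other hole, the same, opposite the first (56 mm apart). The two lie at right angles to the yellow line.
- spanner: Pin spanner, 140 to 235 g: steel bar 74 x 18 x 8 mm with two round steel pins under its ends (7 mm across, 10 mm long, 28 mm either side of the middle) and a blue upright grip on top, 56 mm long, 14 mm thick, rising to 46 mm above the bar's underside. Loose; it lies level on its rest at the start. Origin: middle of the bar's underside; x along the bar and the grip, z up. The same either way round. With the pins fully in, the bar's underside lies on the ring's top face.
- spanner_grip (a point): Where to take the spanner: middle of the blue grip, 30 mm above the bar's underside (fingers close across its 14 mm, along the spanner's y; the bar's top is 22 mm below).
- pin_a (a point): Tip of the spanner's pin on the +x side, 10 mm below the bar's underside.
- pin_b (a point): Tip of the other pin, on the -x side.
- spanner_rest: Rest of the spanner, fixed: black plate 120 x 70 x 5 mm with an orange block on it, 34 mm (x) by 40 mm (y), its top 22 mm above the bench. The bar lies on the block along the rest's x, either way round, with a pin hanging down at each side of the block (7.5 mm of play each). Origin: centre of the underside; z up.
- amber_jar: Bystander: amber jar, 40 mm across, 55 mm high. Origin: centre of its underside.
- spare_gasket: Bystander: black rubber ring lying flat, 48 mm across, 5 mm high.
- wrench: Bystander: steel wrench lying flat, 150 mm long.
- sample_bottle: Bystander: amber bottle with red cap, 50 mm across, 90 mm high. Origin: centre of its underside.
- mug: Bystander: blue mug, 80 mm across, 90 mm high. Origin: centre of its underside.
Things that resemble listed ones, but are neither listed nor needed, are in the scene too. What is shaped like the spanner but green or turquoise is not meant.

How it is judged:
By the outcome, as a careful person would: the job done as asked, in the order asked, and still so for the second after the job is handed in, with the robot touching nothing.
It also fails if it takes over 64 s, if anything falls off the work surface, if the arm or the gripper's body presses on something with over 40 N, if the wrist force passes 120 N, or if a joint passes its speed limit or range.

ROBOT

A 6-joint arm with a two-finger parallel gripper is mounted at the origin on the work surface. World frame = base frame: x ahead of the robot, y to its left, z up, the work surface at z = 0. Lengths are in m, angles in rad, forces in N, time in s.
With the tool pointing down it reaches from about 0.425 to 0.95 m from the base axis. Payload 3.5 kg.
Tool frame: the origin (TCP) lies at the very end of the fingers, on their centre line; the grasp point (between the pads) lies 19 mm behind it; x points along the fingers, z is the direction in which the jaws open and shut, and the axes are right-handed (so a half turn about x gives the same grasp; the last joint's range is limited). The gripper opens to 85 mm and grips with 20 to 120 N. Pads are 22 mm wide; open, the fingers measure 114 mm over their backs; the gripper's body (76 mm by 85 mm) begins 54 mm behind the grasp point. The pads swing forward as they close: fully open they stand 13 mm farther back than shut.
Start: joints at [-1.423, 0.286, 1.577, -0, 1.279, -0.15], TCP at [0.198, -0.645, 0.231] pointing down, gripper open.
Joint ranges: [-2.77, 2.77], [-0.9, 2.22], [0.21, 2.48], [-1.53, 4.67], [0.24, 2.81], [-2.84, 2.84]. Speed limits (rad/s): [2.79, 2.79, 3.14, 3.14, 3.14, 3.14].

INTERFACE

Orientations are given as a unit quaternion [x, y, z, w].
In Python, from plant import ctrl, cams gives the robot as it stands.
- The arm moves only by the tool play_rows, never from a script. Its argument "rows" is a list of rows, each a list of 3 entries, a list of its own where there are three numbers: the opening in per cent of the stroke, from 0 (shut) to 100 (fully open), then the shift along the tool's x, y, z in units of 0.3 m (1.0 is 0.3 m), then the turn, a rotation vector about the tool's x, y, z in units of pi/2 rad (1.0 is pi/2 rad). A call has 1 to 10 rows; each row is the pose to reach, as a shift and turn from the pose commanded when the call began, along the tool's axes at that moment; what a row does not reach only later rows make up. A row lasts 1/12 s, in which the tool goes at most 41.7 mm and 7.16 degrees, less where a joint would pass 70% of its speed; a pose out of reach is approached as far as the arm can. A call with a number of a shift or a turn outside -1 to 1 is refused whole. A call with a gripper value outside its range is refused whole. The fingers move at their own pace and stop on an object; "force" is the grip in N (left out, the last holds). Time passes only in rows, so rows that repeat a pose let the fingers close. It gives the time, the measured TCP pose, the force and the opening at its end, in the units of the state.
- ctrl.get_state(): the state, without advancing time (a new reading comes with each control period).
- cams.read_camera(name): name is "scene" or "top" or "wrist"; returns a dict with "color" (420x560x3 uint8, red, green, blue), "fx", "fy", "cx", "cy" (pixels), "view" (4x4, takes a point from world to camera coordinates). Camera axes: x right, y down, z forward; pixel columns grow to the right and rows downward; lengths in m; the calibration is good to about 2 mm. A picture is of the moment at which its call begins. There is no depth.
- ctrl.sign_off(): hands the job in, once; it reports no verdict.
The state is a dict: "time": time; "qpos": joint angles; "dq": joint speeds; "joint_efforts": joint torques, N m; "eef_pos": TCP position; "tcp_rot": TCP orientation; "contact_force": force on the tool from outside, world axes, zero at the start; "wrist_torque": the same for the moment, N m; "opening": opening from 0.0 (shut) to 1.0 (fully open).
Only numpy, scipy, OpenCV 4.12 (cv2) and the standard library are available. Lean on these libraries where they do the work, as an engineer would, in place of code of your own. Each camera call takes 0.05 s, during which the arm holds its last target. There are 200 camera calls.

## Working session

There is one attempt and no reset: what is moved stays moved. The work goes in short steps, Python scripts to look and compute and a tool call to move; the robot and the scene stay as the last step left them, time stands still between calls to the robot, and variables do not carry over. Pictures are saved under pics/ and viewed, about 8 in all and at most 12, crops included, and the job is handed in when it is done.

Besides the shell and the picture viewer there is one more tool, called after "Request:" as a command line: name --argument value ..., lists and objects as JSON in quotes. play_rows: Moves the arm, as the interface text tells. Shifts and turns lie within -1 to 1; 1 stands for 0.3 m of shift or pi/2 rad of turn. Its arguments: {"type":"object","properties":{"rows":{"type":"array"},"force":{"type":"number"}},"required":["rows"]}

```bash
ls; mkdir -p pics
python3 - <<'E'
from plant import ctrl,cams
import cv2,numpy as np
s=ctrl.get_state()
print({k:np.round(v,3).tolist() for k,v in s.items()})
ims=[]
for n in ['scene','top','wrist']:
    c=cams.read_camera(n); cv2.imwrite(f'pics/{n}0.png',c['color'][:,:,::-1]); print(n,c['fx'],c['cx'],c['cy'],np.round(c['view'],4).tolist())
    ims.append(c['color'][:,:,::-1])
cv2.imwrite('pics/top0x.png',cv2.resize(ims[1],(800,600),interpolation=cv2.INTER_CUBIC))
cv2.imwrite('pics/sw.png',cv2.resize(np.hstack([ims[0],ims[2]]),(800,300),interpolation=cv2.INTER_AREA))
E
```

```text
pics
{'time': 0.0, 'qpos': [-1.423, 0.287, 1.578, 0.0, 1.279, -0.15], 'dq': [0.0, -0.0, -0.002, -0.0, 0.001, 0.001], 'joint_efforts': [0.001, -40.597, -29.263, -0.0, 0.006, 0.0], 'eef_pos': [0.198, -0.645, 0.23], 'tcp_rot': [0.421, 0.569, -0.42, 0.568], 'contact_force': [0.559, 0.379, 0.616], 'wrist_torque': [0.008, -0.007, -0.077], 'opening': 0.996}
scene 524.5099222664484 276.6510920147264 212.9369977342534 [[0.5845, 0.8113, -0.0154, -0.3228], [0.4673, -0.352, -0.811, -0.1952], [-0.6634, 0.4668, -0.5848, 1.7668], [0.0, 0.0, 0.0, 1.0]]
top 403.0902265312941 279.61608364929214 217.225623202671 [[0.0248, -0.9996, -0.0106, -0.0014], [-0.9959, -0.0237, -0.0869, 0.5823], [0.0866, 0.0127, -0.9962, 1.1302], [0.0, 0.0, 0.0, 1.0]]
wrist 327.9650390479063 277.6295654706391 207.57641845304423 [[0.2938, -0.9559, -0.0004, -0.6746], [-0.919, -0.2826, 0.2748, -0.0366], [-0.2628, -0.0804, -0.9615, 0.378], [0.0, 0.0, 0.0, 1.0]]
```

View pics/top0x.png

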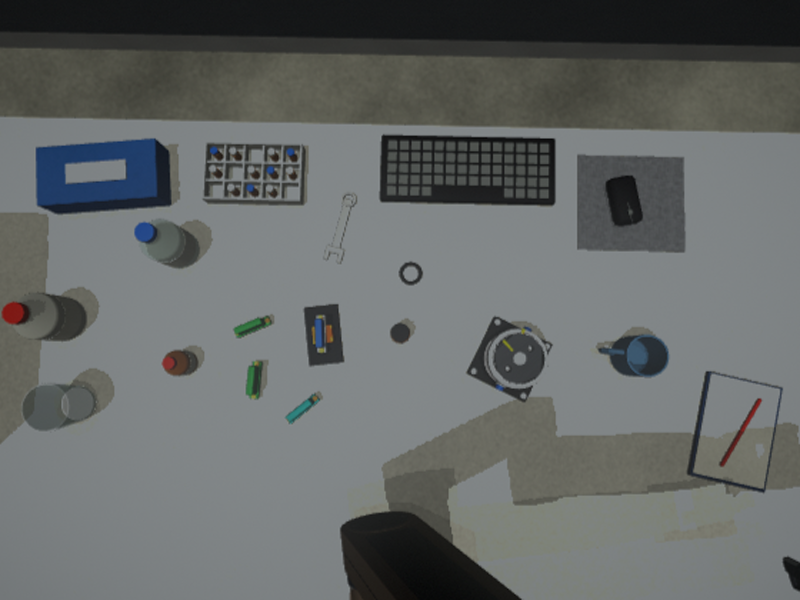

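View pics/scene0.png

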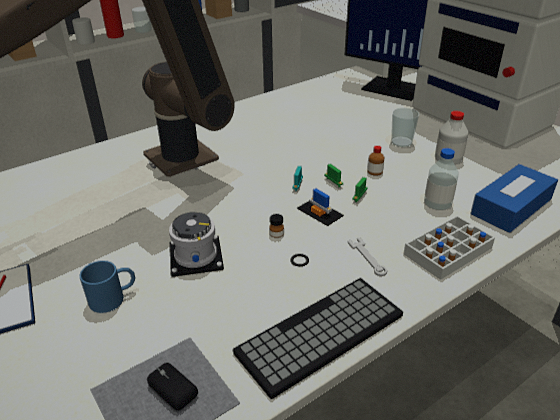

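Top view (800x600): the spanner candidates are the blue one on the black/orange rest at (320,335), green ones at (253,326) and (255,380), and a turquoise one at (303,407). Only the blue one on the orange block fits. The filter is at about (518,357). Next I'll confirm this in an enlarged crop.

```bash
cat > h.py <<'E'
from plant import ctrl,cams
import cv2,numpy as np
from scipy.spatial.transform import Rotation as R
def ray(c,u,v,z):
    V=np.array(c['view']);d=V[:3,:3].T@np.array([(u-c['cx'])/c['fx'],(v-c['cy'])/c['fy'],1]);o=-V[:3,:3].T@V[:3,3]
    return o+d*(z-o[2])/d[2]
def proj(c,p):
    q=np.array(c['view'])@np.append(p,1); return np.array([c['fx']*q[0]/q[2]+c['cx'],c['fy']*q[1]/q[2]+c['cy']])
def blob(c,lo,hi,box):
    h=cv2.cvtColor(c['color'],cv2.COLOR_RGB2HSV); m=cv2.inRange(h,lo,hi); k=np.zeros_like(m);x0,y0,x1,y1=box;k[y0:y1,x0:x1]=1;m=m*k
    return np.argwhere(m>0)[:,::-1].astype(float)
E
python3 - <<'E'
from h import *
c=cams.read_camera('top')
im=c['color'][:,:,::-1]
a=cv2.resize(im[205:265,200:260],(400,400),interpolation=cv2.INTER_CUBIC)
b=cv2.resize(im[212:292,322:402],(400,400),interpolation=cv2.INTER_CUBIC)
cv2.imwrite('pics/crop1.png',cv2.convertScaleAbs(np.hstack([a,b]),alpha=1.6))
for n,lo,hi,z,box in [('blue',(100,130,40),(125,255,255),.068,(200,205,260,265)),('orange',(5,130,60),(18,255,255),.022,(200,205,260,265)),('yellow',(22,130,60),(35,255,255),.11,(322,212,402,292))]:
    p=blob(c,lo,hi,box)
    if len(p): 
        m=p.mean(0); r=cv2.minAreaRect(p.astype(np.float32)); print(n,len(p),m,ray(c,*m,z),r)
        print([ray(c,*q,z).round(3)[:2].tolist() for q in cv2.boxPoints(r)])
E
```

```text
blue 84 [222.46428571 232.77380952] [0.53170474 0.16858552 0.068     ] ((222.46905517578125, 232.535400390625), (19.090953826904297, 4.190696716308594), 86.18592071533203)
[[0.558, 0.177], [0.559, 0.166], [0.507, 0.16], [0.506, 0.172]]
orange 34 [230.02941176 233.52941176] [0.53212478 0.15385156 0.022     ] ((230.5, 233.5), (11.0, 3.0), 90.0)
[[0.548, 0.157], [0.548, 0.149], [0.517, 0.148], [0.516, 0.156]]
yellow 22 [357.77272727 238.5       ] [ 0.52338613 -0.19586757  0.11      ] ((360.5000305175781, 236.00003051757812), (9.192388534545898, 16.263456344604492), 45.0)
[[0.523, -0.179], [0.554, -0.209], [0.537, -0.227], [0.506, -0.197]]
```

View pics/crop1.png

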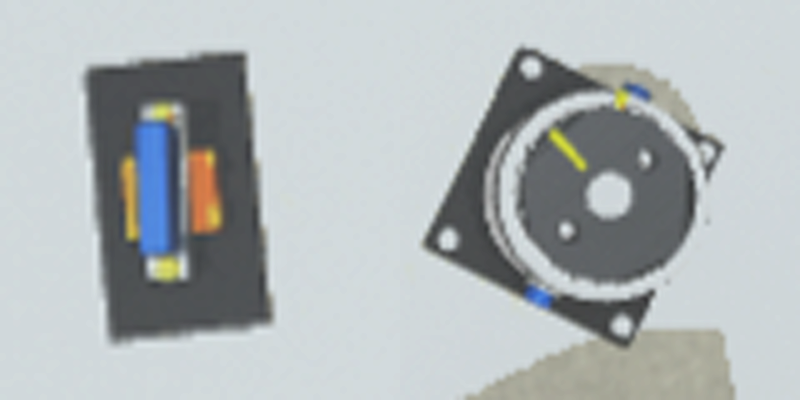

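Confirmed: the left crop shows the blue grip on the orange block at crop (155,190). The right crop shows the ring centred near (608,193), holes at (645,158) and (567,230), the yellow line at (570,150) and the tab at (622,100). Next is the target geometry.

```bash
cat >> h.py <<'E'
def R_down(yaw):  # tool x down, tool z (jaw axis) at world angle yaw
    z=np.array([np.cos(yaw),np.sin(yaw),0]);x=np.array([0,0,-1.]);return R.from_matrix(np.c_[x,np.cross(z,x),z])
def plan(pos,yaw,s=None):
    s=s or ctrl.get_state(); r0=R.from_quat(s['tcp_rot']); p0=np.array(s['eef_pos'])
    best=min((( r0.inv()*R_down(yaw+k*np.pi)).as_rotvec() for k in(0,1)),key=np.linalg.norm)
    d=r0.inv().apply(np.array(pos)-p0)
    print('shift',np.round(d/.3,4),'turn',np.round(best/(np.pi/2),4),'| mm',np.round(d*1000,1),'deg',np.degrees(best).round(2))
def st():
    s=ctrl.get_state();m=R.from_quat(s['tcp_rot']).as_matrix()
    print('t',round(s['time'],2),'p',np.round(s['eef_pos'],4),'x',m[:,0].round(3),'jawyaw',np.degrees(np.arctan2(m[1,2],m[0,2])).round(2),'F',np.round(s['contact_force'],1),'M',np.round(s['wrist_torque'],2),'op',round(float(s['opening']),3),'q6',np.round(s['qpos'],2))
E
python3 - <<'E'
from h import *
c=cams.read_camera('top')
f=lambda u,v:((u-400)/5+322-.5+.1,v/5+212-.5+.1)
for n,u,v,z in [('ctr',608,193,.11),('ha',645,158,.11),('hb',567,230,.11),('l1',552,133,.11),('l2',584,169,.11),('tab',622,98,.096)]: print(n,ray(c,*f(u,v),z).round(4))
s=ctrl.get_state();w=cams.read_camera('wrist');V=w['view'];o=-V[:3,:3].T@V[:3,3]
r=R.from_quat(s['tcp_rot']);print('cam in tool',r.inv().apply(o-s['eef_pos']),'cam fwd in tool',r.inv().apply(V[2,:3]));st()
plan((.5,-.2,.25),np.radians(96))
E
```

```text
ctr [ 0.493  -0.2104  0.11  ]
ha [ 0.5118 -0.2297  0.11  ]
hb [ 0.4731 -0.189   0.11  ]
l1 [ 0.5238 -0.1807  0.11  ]
l2 [ 0.5053 -0.1977  0.11  ]
tab [ 0.544  -0.2202  0.096 ]
cam in tool [-1.43134192e-01  6.88280974e-02 -1.04071237e-05] cam fwd in tool [ 0.96139919 -0.27515142  0.00181552]
t 0.3 p [ 0.198  -0.6451  0.2308] x [-0.     0.001 -1.   ] jawyaw -72.94 F [ 0.4  0.3 -0.5] M [-0.05 -0.03  0.03] op 1.001 q6 [-1.42  0.29  1.58 -0.    1.28 -0.15]
shift [-0.0629  1.3975 -1.123 ] turn [ 0.1229 -0.0005 -0.    ] | mm [ -18.9  419.2 -336.9] deg [11.06 -0.05 -0.  ]
```

Request:
play_rows --rows '[[100, [-0.06, 1.0, -0.82], [-0.75, 0, 0]], [100, [-0.06, 1.0, -0.82], [-0.75, 0, 0]], [100, [-0.06, 1.0, -0.82], [-0.75, 0, 0]], [100, [-0.06, 1.0, -0.82], [-0.75, 0, 0]], [100, [-0.06, 1.0, -0.82], [-0.75, 0, 0]], [100, [-0.06, 1.0, -0.82], [-0.75, 0, 0]], [100, [-0.06, 1.0, -0.82], [-0.75, 0, 0]], [100, [-0.06, 1.0, -0.82], [-0.75, 0, 0]], [100, [-0.06, 1.0, -0.82], [-0.75, 0, 0]], [100, [-0.06, 1.0, -0.82], [-0.75, 0, 0]]]'

```text
time: 1.13
eef_pos: [0.4148, -0.3179, 0.2499]
tcp_rot: [0.031, 0.706, -0.03, 0.707]
contact_force: [0.0, -0.9, 0.0]
opening: 1.0
```

Run:
```python
from h import *
st()
plan((.48,-.14,.25),np.radians(43))
```

```text
t 1.13 p [ 0.4148 -0.3179  0.2499] x [ 0.002  0.001 -1.   ] jawyaw -4.92 F [ 0.  -0.9  0. ] M [ 0.02 -0.02 -0.04] op 1.0 q6 [-0.85 -0.07  1.93  0.    1.28 -0.76]
shift [6.000e-04 6.095e-01 1.656e-01] turn [-5.325e-01  1.300e-03 -3.000e-04] | mm [  0.2 182.9  49.7] deg [-4.792e+01  1.100e-01 -3.000e-02]
```

Run:
```python
from h import *
plan((.492,-.21,.25),np.radians(43))
```

```text
shift [0.0004 0.3805 0.2255] turn [-5.325e-01  1.300e-03 -3.000e-04] | mm [1.000e-01 1.141e+02 6.770e+01] deg [-4.792e+01  1.100e-01 -3.000e-02]
```

Request:
play_rows --rows '[[100, [0, 0.38, 0.226], [-0.533, 0, 0]], [100, [0, 0.38, 0.226], [-0.533, 0, 0]], [100, [0, 0.38, 0.226], [-0.533, 0, 0]], [100, [0, 0.38, 0.226], [-0.533, 0, 0]], [100, [0, 0.38, 0.226], [-0.533, 0, 0]], [100, [0, 0.38, 0.226], [-0.533, 0, 0]], [100, [0, 0.38, 0.226], [-0.533, 0, 0]], [100, [0, 0.38, 0.226], [-0.533, 0, 0]], [100, [0, 0.38, 0.226], [-0.533, 0, 0]]]'

```text
time: 1.88
eef_pos: [0.491, -0.215, 0.2493]
tcp_rot: [-0.256, 0.659, 0.256, 0.659]
contact_force: [-0.4, -0.6, -0.6]
opening: 1.0
```

Run:
```python
from h import *
st()
w=cams.read_camera('wrist'); cv2.imwrite('pics/ring1.png',w['color'][:,:,::-1]); np.save('ring1v.npy',w['view'])
np.savez('ring1.npz',**w)
print([proj(w,p).round(0) for p in [(.4925,-.2094,.11),(.5118,-.2297,.11),(.4731,-.189,.11)]])
```

```text
t 1.88 p [ 0.491  -0.215   0.2493] x [ 0. -0. -1.] jawyaw 42.4 F [-0.4 -0.6 -0.6] M [-0.04  0.03  0.  ] op 1.0 q6 [-0.6  -0.04  1.9  -0.    1.28 -1.34]
[array([284., 192.]), array([285., 222.]), array([284., 160.])]
```

View pics/ring1.png

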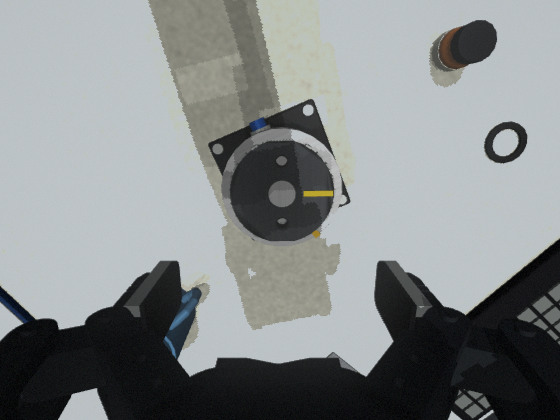

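Wrist view: ring centre at (282,194), holes at (281,160) and (282,222), yellow line pointing right at (318,194). Now I'll measure these to subpixel and plan the move to the spanner.

```bash
cat >> h.py <<'E'
def ringfit(w,holes,ctr):
    g=cv2.cvtColor(w['color'],cv2.COLOR_RGB2GRAY).astype(float)
    P=[]
    for u,v in holes+[ctr]:
        u,v=int(round(u)),int(round(v)); r=8 if (u,v)!=tuple(np.round(ctr)) else 14
        a=g[v-r:v+r+1,u-r:u+r+1]; y,x=np.mgrid[v-r:v+r+1,u-r:u+r+1]; k=np.clip(a-np.median(a[[0,-1]])-12,0,None)*((x-u)**2+(y-v)**2<=r*r)
        P.append(ray(w,(k*x).sum()/k.sum(),(k*y).sum()/k.sum(),.11))
    yl=blob(w,(20,120,60),(35,255,255),(int(ctr[0])-60,int(ctr[1])-60,int(ctr[0])+60,int(ctr[1])+60))
    L=np.array([ray(w,u,v,.11) for u,v in yl]); 
    return np.array(P),L
E
python3 - <<'E'
from h import *
w=dict(np.load('ring1.npz'))
P,L=ringfit(w,[(281,160),(282,222)],(282,194)); print(P.round(4))
d=P[0]-P[1];print('mid',(P[0]+P[1])[:2]/2,'ang',np.degrees(np.arctan2(d[1],d[0])),np.linalg.norm(d))
c=P[2]; r=np.hypot(*(L-c)[:,:2].T); K=L[r<.043]; print('line',K.mean(0),np.degrees(np.arctan2(*(K.mean(0)-c)[[1,0]])),len(L),len(K)); T=L[r>.046];print('tab',T.mean(0) if len(T) else 0)
plan((.532,.167,.2),np.radians(96))
E
```

```text
[[ 0.4713 -0.1906  0.11  ]
 [ 0.5086 -0.2305  0.11  ]
 [ 0.4922 -0.2123  0.11  ]]
mid [ 0.48994439 -0.21052891] ang 132.98926098136457 0.054574580961443506
line [ 0.51408622 -0.19095551  0.11      ] 44.26388471654863 210 159
tab [ 0.54058813 -0.21853613  0.11      ]
shift [0.1644 0.8481 0.9597] turn [-0.5956  0.      0.    ] | mm [ 49.3 254.4 287.9] deg [-53.6   0.    0. ]
```

Request:
play_rows --rows '[[100, [0.0, 0.848, 0.96], [-0.596, 0, 0]], [100, [0.0, 0.848, 0.96], [-0.596, 0, 0]], [100, [0.16, 0.848, 0.96], [-0.596, 0, 0]], [100, [0.16, 0.848, 0.96], [-0.596, 0, 0]], [100, [0.16, 0.848, 0.96], [-0.596, 0, 0]], [100, [0.16, 0.848, 0.96], [-0.596, 0, 0]], [100, [0.16, 0.848, 0.96], [-0.596, 0, 0]], [100, [0.16, 0.848, 0.96], [-0.596, 0, 0]], [100, [0.16, 0.848, 0.96], [-0.596, 0, 0]], [100, [0.16, 0.848, 0.96], [-0.596, 0, 0]]]'

```text
time: 2.77
eef_pos: [0.5305, 0.1714, 0.2003]
tcp_rot: [-0.526, 0.472, 0.527, 0.472]
contact_force: [-0.6, -0.5, 0.2]
opening: 1.003
```

Request:
play_rows --rows '[[100, [0, 0, 0], [0, 0, 0]], [100, [0, 0, 0], [0, 0, 0]]]'

```text
time: 2.93
eef_pos: [0.5311, 0.1672, 0.2011]
tcp_rot: [0.526, -0.473, -0.526, -0.472]
contact_force: [-0.5, -0.3, -0.9]
opening: 1.002
```

Run:
```python
from h import *
st()
w=cams.read_camera('wrist'); cv2.imwrite('pics/sp1.png',w['color'][:,:,::-1]); np.savez('sp1.npz',**w)
print(proj(w,(.532,.167,.068)))
# ring ellipse from saved
w=dict(np.load('ring1.npz'));g=cv2.cvtColor(w['color'],cv2.COLOR_RGB2GRAY).astype(float)
g=cv2.GaussianBlur(g,(3,3),0)
c=np.array([.4915,-.2115,.11]);pts=[]
for it in range(3):
  pts=[]
  for a in np.arange(0,2*np.pi,.05):
    rr=np.arange(.038,.053,.0005); pr=np.array([proj(w,c+[r*np.cos(a),r*np.sin(a),0]) for r in rr]).astype(np.float32)
    v=cv2.remap(g.astype(np.float32),pr[:,0],pr[:,1],cv2.INTER_LINEAR).ravel(); i=np.gradient(v).argmax()
    if np.gradient(v)[i]>1.5: pts.append(c+[rr[i]*np.cos(a),rr[i]*np.sin(a),0])
  p=np.array(pts)[:,:2]; A=np.c_[2*p,np.ones(len(p))]
  for k in range(4):
    s=np.linalg.lstsq(A,(p**2).sum(1),rcond=None)[0]; R0=np.sqrt(s[2]+s[0]**2+s[1]**2); e=np.abs(np.hypot(*(p-s[:2]).T)-R0); q=e<max(.0008,np.median(e)*2); p=p[q];A=A[q]
  c[:2]=s[:2]; print(s[:2],R0,len(p),e.mean())
```

```text
t 2.93 p [0.5311 0.1672 0.2011] x [-0.001 -0.001 -1.   ] jawyaw 96.2 F [-0.5 -0.3 -0.9] M [0.   0.05 0.02] op 1.002 q6 [ 0.12  0.05  1.9  -0.    1.19 -1.56]
[278.11473302 199.32225418]
[ 0.49124037 -0.21171318] 0.04619061491343839 120 0.00024073908642330746
[ 0.4913364  -0.21175222] 0.0461201459844617 116 0.00021760213297939077
[ 0.49125781 -0.21171044] 0.04620448605294014 121 0.00027741051715515254
```

View pics/sp1.png

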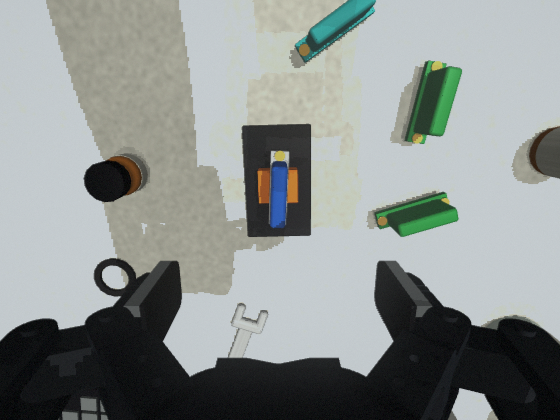

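Wrist view: the blue grip is at (279,195) on the orange block and nearly aligned with the jaws. The ring centre fits at (0.4913,-0.2117), radius 46.2 mm.

Run:
```python
from h import *
w=dict(np.load('sp1.npz'))
hsv=cv2.cvtColor(w['color'],cv2.COLOR_RGB2HSV)
p=blob(w,(100,120,30),(125,255,255),(250,140,310,240)).astype(int)
V=hsv[p[:,1],p[:,0],2]; print(len(p),np.percentile(V,[5,25,50,75,95]))
for y in range(155,234,4): print(y,[f"{hsv[y,x,2]}{'b' if 100<=hsv[y,x,0]<=125 and hsv[y,x,1]>120 else '.'}" for x in range(266,294,2)])
E=cv2.resize(w['color'][130:240,230:325,::-1],None,fx=5,fy=5,interpolation=cv2.INTER_NEAREST);cv2.imwrite('pics/sp1c.png',E)
```

```text
987 [ 88. 143. 165. 179. 182.]
155 ['35.', '41.', '86.', '200.', '166.', '195.', '194.', '193.', '194.', '194.', '196.', '180.', '51.', '52.']
159 ['41.', '43.', '90.', '201.', '191.', '194.', '196.', '193.', '194.', '187.', '198.', '164.', '47.', '46.']
163 ['37.', '35.', '139.', '99.', '76b', '81b', '86b', '88b', '86b', '84b', '122.', '124.', '49.', '44.']
167 ['38.', '45.', '90.', '82.', '150b', '158b', '145b', '138b', '137b', '137b', '102b', '112.', '86.', '88.']
171 ['149.', '131.', '99.', '121b', '156b', '164b', '165b', '165b', '168b', '169b', '148b', '141.', '193.', '194.']
175 ['152.', '152.', '99.', '120b', '157b', '163b', '165b', '167b', '169b', '169b', '147b', '149.', '194.', '194.']
179 ['151.', '152.', '116.', '125b', '158b', '164b', '166b', '168b', '169b', '165b', '140b', '148.', '194.', '194.']
183 ['152.', '148.', '115.', '124b', '160b', '162b', '166b', '166b', '169b', '162b', '130b', '186.', '194.', '194.']
187 ['152.', '151.', '114.', '127b', '155b', '163b', '166b', '167b', '169b', '160b', '117b', '189.', '193.', '193.']
191 ['148.', '150.', '100.', '139b', '176b', 
[... 478 characters left out ...]
', '184b', '159b', '108.', '45.', '45.', '48.']
211 ['41.', '40.', '96.', '156b', '179b', '181b', '179b', '182b', '182b', '158b', '113.', '45.', '49.', '47.']
215 ['43.', '51.', '96.', '157b', '179b', '180b', '178b', '180b', '180b', '160b', '81.', '45.', '47.', '47.']
219 ['39.', '54.', '109.', '161b', '180b', '178b', '180b', '181b', '178b', '157b', '66.', '48.', '48.', '49.']
223 ['39.', '61.', '115b', '162b', '180b', '180b', '181b', '122b', '113b', '95b', '63.', '47.', '48.', '47.']
227 ['45.', '41.', '45.', '102b', '113b', '99b', '100b', '101b', '100b', '54.', '47.', '48.', '47.', '48.']
231 ['47.', '44.', '43.', '46.', '44.', '44.', '42.', '46.', '47.', '48.', '50.', '52.', '49.', '53.']
```

View pics/sp1c.png

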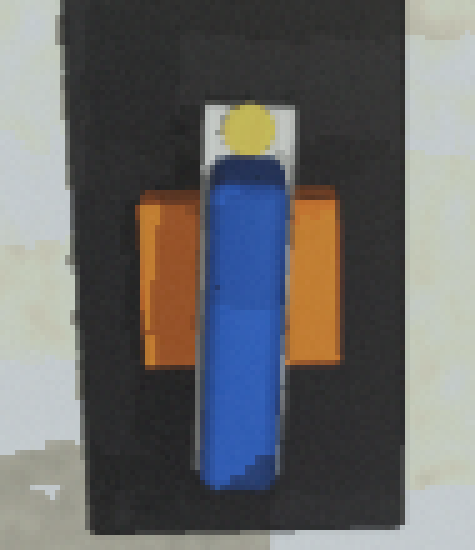

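Crop: the grip's top face runs from image (279.5,167) to (278,227). The bar end is at (280,151) and the yellow pin disc at (279.7,156).

Run:
```python
from h import *
w=dict(np.load('sp1.npz'))
a=ray(w,279.5,167,.068);b=ray(w,277.7,227,.068);m=(a+b)/2;d=a-b
print(a,b,'mid',m,'len',np.linalg.norm(d),'ang',np.degrees(np.arctan2(d[1],d[0])))
e=ray(w,279.9,151,.03);u=d/np.linalg.norm(d);print('bar end',e,'mid from bar',e-u*.037,'disc',ray(w,279.7,155.8,.03)-u*.028)
st()
```

```text
[0.50378765 0.16509175 0.068     ] [0.55737168 0.16940484 0.068     ] mid [0.53057966 0.16724829 0.068     ] len 0.05375734068057544 ang -175.39806252978434
bar end [0.49449337 0.16456374 0.03      ] mid from bar [0.53137408 0.16753235 0.03      ] disc [0.52693394 0.16712109 0.03      ]
t 2.98 p [0.5313 0.1664 0.2014] x [-0.    -0.001 -1.   ] jawyaw 96.12 F [ 0.3 -0.2  0.8] M [-0.05 -0.04  0.03] op 1.001 q6 [ 0.12  0.05  1.9  -0.    1.19 -1.56]
```

Run:
```python
from h import *
plan((.531,.1673,.036),np.radians(94.9))
```

```text
shift [0.5514 0.0008 0.0035] turn [ 0.0136 -0.0005 -0.    ] | mm [165.4   0.2   1.1] deg [ 1.22 -0.04 -0.  ]
```

Request:
play_rows --rows '[[100, [0.13, 0, 0.003], [0.014, 0, 0]], [100, [0.26, 0, 0.003], [0.014, 0, 0]], [100, [0.35, 0, 0.003], [0.014, 0, 0]], [100, [0.44, 0, 0.003], [0.014, 0, 0]], [100, [0.5, 0, 0.003], [0.014, 0, 0]], [100, [0.54, 0, 0.003], [0.014, 0, 0]], [100, [0.55, 0, 0.003], [0.014, 0, 0]], [100, [0.55, 0, 0.003], [0.014, 0, 0]]]'

```text
time: 3.65
eef_pos: [0.5313, 0.1669, 0.0362]
tcp_rot: [-0.52, 0.479, 0.521, 0.478]
contact_force: [-0.8, 0.9, 0.2]
opening: 0.999
```

Run:
```python
from h import *
st()
```

```text
t 3.65 p [0.5313 0.1669 0.0362] x [-0.001 -0.    -1.   ] jawyaw 94.8 F [-0.8  0.9  0.2] M [0.01 0.01 0.03] op 0.999 q6 [ 0.12  0.27  1.99 -0.    0.88 -1.53]
```

Request:
play_rows --rows '[[0, [0, 0, 0], [0, 0, 0]], [0, [0, 0, 0], [0, 0, 0]], [0, [0, 0, 0], [0, 0, 0]], [0, [0, 0, 0], [0, 0, 0]], [0, [0, 0, 0], [0, 0, 0]], [0, [0, 0, 0], [0, 0, 0]], [0, [0, 0, 0], [0, 0, 0]], [0, [0, 0, 0], [0, 0, 0]], [0, [0, 0, 0], [0, 0, 0]], [0, [0, 0, 0], [0, 0, 0]]]' --force 70

```text
time: 4.48
eef_pos: [0.5316, 0.1682, 0.0369]
tcp_rot: [0.521, -0.478, -0.521, -0.478]
contact_force: [-1.0, 0.2, 4.1]
opening: 0.154
```

Run:
```python
from h import *
st()
```

```text
t 4.48 p [0.5316 0.1682 0.0369] x [ 0.001  0.    -1.   ] jawyaw 94.92 F [-1.   0.2  4.1] M [-0.    0.17  0.03] op 0.154 q6 [ 0.12  0.27  1.99  0.    0.88 -1.53]
```

Request:
play_rows --rows '[[0, [-0.02, 0, 0], [0, 0, 0]], [0, [-0.06, 0, 0], [0, 0, 0]], [0, [-0.12, 0, 0], [0, 0, 0]], [0, [-0.2, 0, 0], [0, 0, 0]], [0, [-0.3, 0, 0], [0, 0, 0]], [0, [-0.4, 0, 0], [0, 0, 0]], [0, [-0.5, 0, 0], [0, 0, 0]], [0, [-0.5, 0, 0], [0, 0, 0]]]'

```text
time: 5.15
eef_pos: [0.5348, 0.1686, 0.1943]
tcp_rot: [0.524, -0.475, -0.518, -0.482]
contact_force: [2.0, 0.9, -1.0]
opening: 0.153
```

Run:
```python
from h import *
st()
w=cams.read_camera('wrist'); np.savez('hold.npz',**w); im=w['color'][:,:,::-1]
cv2.imwrite('pics/hold.png',cv2.resize(im[150:420,150:410],None,fx=2.2,fy=2.2,interpolation=cv2.INTER_NEAREST))
s=ctrl.get_state();r=R.from_quat(s['tcp_rot']);T=lambda p:np.array(s['eef_pos'])+r.apply(p)
for n,p in [('grip top',(-.0315,0,0)),('grip+end',(-.0315,.028,0)),('bar+end',(.0065,.037,0)),('disc+',(.0065,.028,0)),('bar-end',(.0065,-.037,0))]: print(n,proj(w,T(p)).round(1))
```

```text
t 5.15 p [0.5348 0.1686 0.1943] x [ 0.013  0.002 -1.   ] jawyaw 94.92 F [ 2.   0.9 -1. ] M [ 0.03 -0.1   0.  ] op 0.153 q6 [ 0.12  0.06  1.9  -0.    1.16 -1.53]
grip top [278.3 296.4]
grip+end [278.4 229.8]
bar+end [278.3 184.4]
disc+ [278.3 202.6]
bar-end [278.2 319. ]
```

View pics/hold.png

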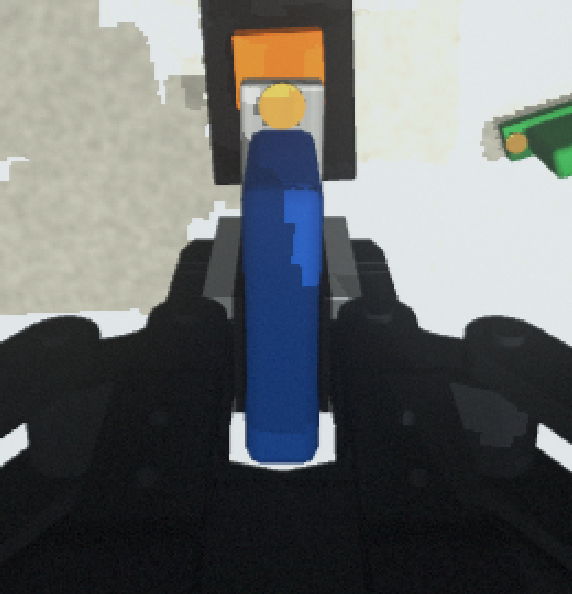

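Hold: the grip is centred between the pads and level, with the bar end at crop (282,80), about 1 mm off the expected spot.

Run:
```python
from h import *
st(); plan((.4908,-.2112,.17),np.radians(43))
w=cams.read_camera('wrist'); np.savez('hold2.npz',**w)
s=ctrl.get_state();r=R.from_quat(s['tcp_rot']);T=lambda p:np.array(s['eef_pos'])+r.apply(p)
print('bar+end',proj(w,T((.0065,.037,0))))
g=w['color'][:,:,1].astype(int); print([g[y,278] for y in range(176,200)])
```

```text
t 5.2 p [0.5334 0.1683 0.1909] x [ 0.009  0.001 -1.   ] jawyaw 94.91 F [-0.1 -0.2 -3.2] M [-0.   -0.03 -0.04] op 0.154 q6 [ 0.12  0.07  1.91 -0.    1.16 -1.53]
shift [ 0.0672  0.2505 -1.2483] turn [0.5768 0.0027 0.0051] | mm [  20.1   75.1 -374.5] deg [51.91  0.24  0.46]
bar+end [278.38930265 183.68309769]
[np.int64(133), np.int64(135), np.int64(135), np.int64(136), np.int64(134), np.int64(134), np.int64(133), np.int64(135), np.int64(134), np.int64(106), np.int64(100), np.int64(111), np.int64(203), np.int64(208), np.int64(206), np.int64(206), np.int64(206), np.int64(178), np.int64(175), np.int64(175), np.int64(174), np.int64(174), np.int64(175), np.int64(174)]
```

Request:
play_rows --rows '[[0, [0, 0.01, -0.05], [0.03, 0, 0]], [0, [0, 0.03, -0.15], [0.08, 0, 0]], [0, [0, 0.055, -0.275], [0.14, 0, 0]], [0, [0, 0.08, -0.4], [0.2, 0, 0]], [0, [0, 0.105, -0.52], [0.26, 0, 0]], [0, [0, 0.125, -0.64], [0.32, 0, 0]], [0, [0, 0.145, -0.75], [0.38, 0, 0]], [0, [0, 0.165, -0.85], [0.44, 0, 0]], [0, [0, 0.18, -0.93], [0.49, 0, 0]], [0, [0, 0.19, -0.98], [0.52, 0, 0]]]'

```text
time: 6.08
eef_pos: [0.4974, -0.1316, 0.1834]
tcp_rot: [-0.285, 0.648, 0.288, 0.645]
contact_force: [-0.1, 0.9, -2.1]
opening: 0.156
```

Run:
```python
from h import *
st(); plan((.4908,-.2112,.17),np.radians(43))
```

```text
t 6.08 p [ 0.4974 -0.1316  0.1834] x [-0.005  0.002 -1.   ] jawyaw 47.78 F [-0.1  0.9 -2.1] M [ 0.03 -0.   -0.01] op 0.156 q6 [-0.46 -0.02  2.01 -0.    1.16 -1.29]
shift [ 0.0443 -0.1622 -0.2114] turn [ 0.0531 -0.0015 -0.0029] | mm [ 13.3 -48.7 -63.4] deg [ 4.78 -0.13 -0.26]
```

Request:
play_rows --rows '[[0, [0, -0.05, -0.06], [0.02, 0, 0]], [0, [0, -0.1, -0.13], [0.04, 0, 0]], [0, [0.02, -0.14, -0.18], [0.055, 0, 0]], [0, [0.03, -0.16, -0.205], [0.055, 0, 0]], [0, [0.04, -0.163, -0.211], [0.055, 0, 0]], [0, [0.04, -0.163, -0.211], [0.055, 0, 0]], [0, [0.04, -0.163, -0.211], [0.055, 0, 0]], [0, [0.04, -0.163, -0.211], [0.055, 0, 0]]]'

```text
time: 6.75
eef_pos: [0.4936, -0.2083, 0.1739]
tcp_rot: [-0.26, 0.657, 0.261, 0.657]
contact_force: [0.3, 0.4, -2.5]
opening: 0.155
```

Run:
```python
from h import *
st(); plan((.4908,-.2112,.17),np.radians(43))
w=cams.read_camera('wrist'); np.savez('pre.npz',**w); im=w['color'][:,:,::-1]
cv2.imwrite('pics/pre.png',cv2.resize(im[120:390,130:430],None,fx=2,fy=2,interpolation=cv2.INTER_NEAREST))
c=np.array([.4913,-.2117,.11])
for n,p in [('ctr',c),('h-',c+[.028*np.cos(np.radians(-47)),.028*np.sin(np.radians(-47)),0]),('h+',c+[.028*np.cos(np.radians(133)),.028*np.sin(np.radians(133)),0])]: print(n,proj(w,p).round(1),(2*(proj(w,p)-[130,120])).round(0))
```

```text
t 6.75 p [ 0.4936 -0.2083  0.1739] x [-0.001  0.001 -1.   ] jawyaw 43.24 F [ 0.3  0.4 -2.5] M [ 0.06 -0.03 -0.05] op 0.155 q6 [-0.59  0.04  1.97  0.    1.14 -1.34]
shift [ 0.0131 -0.0006 -0.0134] turn [ 0.0027  0.0001 -0.0007] | mm [ 3.9 -0.2 -4. ] deg [ 0.24  0.01 -0.06]
ctr [273.2 224.3] [286. 209.]
h- [273.1 262.7] [286. 285.]
h+ [273.2 183.1] [286. 126.]
```

View pics/pre.png

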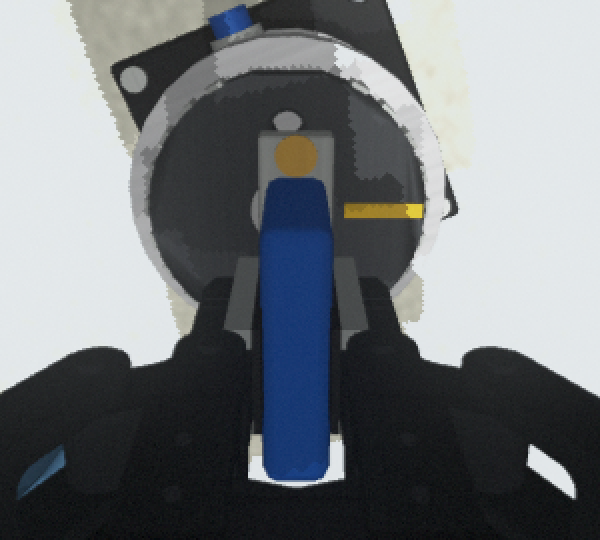

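Pre-insertion view: the upper hole is at crop (287,121), the bar end at (296,131), and the yellow line is horizontal at y=211. The spanner must shift about 4 mm to the left. Next I'll refit the ring from this image.

```bash
cat >> h.py <<'E'
def fitring(w,c,a0,a1,R0=.0461):
    from scipy.optimize import least_squares
    g=cv2.GaussianBlur(cv2.cvtColor(w['color'],cv2.COLOR_RGB2GRAY),(3,3),0).astype(np.float32); c=np.array(c,float)
    for it in range(4):
        pts=[]
        for a in np.arange(a0,a1,.03):
            rr=np.arange(.040,.052,.0003); pr=np.array([proj(w,c+[r*np.cos(a),r*np.sin(a),0]) for r in rr]).astype(np.float32)
            v=cv2.remap(g,pr[:,0],pr[:,1],cv2.INTER_LINEAR).ravel(); d=np.gradient(v); i=d.argmax()
            if d[i]>2: pts.append((c+[rr[i]*np.cos(a),rr[i]*np.sin(a),0])[:2])
        p=np.array(pts); s=least_squares(lambda x:np.hypot(*(p-x).T)-R0,c[:2],loss='soft_l1',f_scale=.0003); c[:2]=s.x
    return c,len(p),np.abs(s.fun).mean()
E
python3 - <<'E'
from h import *
w=dict(np.load('pre.npz'))
for a,b in [(15,235),(60,230),(30,200)]: print(fitring(w,(.4913,-.2117,.11),np.radians(a),np.radians(b)))
c,_,_=fitring(w,(.4913,-.2117,.11),np.radians(30),np.radians(235))
for im,c0 in ((w,c),(dict(np.load('ring1.npz')),np.array([.4913,-.2117,.11]))):
  yl=blob(im,(18,120,60),(35,255,255),(255,175,360,255)); L=np.array([ray(im,u,v,.11) for u,v in yl]); r=np.hypot(*(L-c0)[:,:2].T); L=L[(r<.045)&(r>.012)]
  u,s,vt=np.linalg.svd(L-L.mean(0)); print('line dir',np.degrees(np.arctan2(vt[0,1],vt[0,0])),'from ctr',np.degrees(np.arctan2(*(L.mean(0)-c0)[[1,0]])),len(L))
st()
# spanner axis at bar top in hand: grip/bar centre columns
z=.1739-.0145+.008
for n,u,v in [('barend',(258+334)/4+130,131/2+120)]: print(n,ray(w,u,v,z))
print('griptop ends',ray(w,(259+333)/4+130,230/2+120,.1739+.0315),ray(w,(264+329)/4+130,478/2+120,.1739+.0315))
E
```

```text
(array([ 0.49100657, -0.21130021,  0.11      ]), 128, np.float64(0.0005367161149248961))
(array([ 0.49101331, -0.21131934,  0.11      ]), 99, np.float64(0.0007188777692200977))
(array([ 0.49098541, -0.21123029,  0.11      ]), 99, np.float64(0.0005061773533229449))
line dir 12.09656193194178 from ctr 73.43272930354736 604
line dir -135.67656974048643 from ctr 42.399468463273266 171
t 6.8 p [ 0.4938 -0.2085  0.1743] x [-0.  0. -1.] jawyaw 43.25 F [ 0.9 -0.4 -2.4] M [ 0.03 -0.01 -0.04] op 0.152 q6 [-0.59  0.04  1.97  0.    1.14 -1.34]
barend [ 0.46702961 -0.18127922  0.1674    ]
griptop ends [ 0.47397318 -0.18868928  0.2054    ] [ 0.51108298 -0.22794391  0.2054    ]
```

Request:
play_rows --rows '[[0, [0, -0.005, -0.01], [0, 0, 0]], [0, [0.02, -0.005, -0.01], [0, 0, 0]], [0, [0.06, -0.005, -0.01], [0, 0, 0]], [0, [0.09, -0.005, -0.01], [0, 0, 0]], [0, [0.11, -0.005, -0.01], [0, 0, 0]], [0, [0.12, -0.005, -0.01], [0, 0, 0]], [0, [0.12, -0.005, -0.01], [0, 0, 0]], [0, [0.12, -0.005, -0.01], [0, 0, 0]]]'

```text
time: 7.47
eef_pos: [0.4924, -0.2126, 0.138]
tcp_rot: [-0.26, 0.658, 0.26, 0.657]
contact_force: [0.3, -0.2, -2.3]
opening: 0.15
```

Run:
```python
from h import *
st()
w=cams.read_camera('wrist'); np.savez('pre2.npz',**w); im=w['color'][:,:,::-1]
a=cv2.resize(im[140:410,150:400],(500,540),interpolation=cv2.INTER_NEAREST)
s=cams.read_camera('scene'); print(proj(s,(.491,-.211,.12)))
u,v=proj(s,(.491,-.211,.12)).astype(int); b=cv2.resize(s['color'][max(0,v-50):v+40,u-25:u+25,::-1],(300,540),interpolation=cv2.INTER_CUBIC)
cv2.imwrite('pics/pre2.png',np.hstack([a,b]))
print(fitring(w,(.4913,-.2117,.11),np.radians(15),np.radians(235)))
```

```text
t 7.47 p [ 0.4924 -0.2126  0.138 ] x [-0.001  0.    -1.   ] jawyaw 43.16 F [ 0.3 -0.2 -2.3] M [0.02 0.02 0.01] op 0.15 q6 [-0.6   0.08  1.99  0.    1.07 -1.35]
[190.5576927  217.53884733]
(array([ 0.49085481, -0.2111649 ,  0.11      ]), 128, np.float64(0.0008015658101713818))
```

View pics/pre2.png

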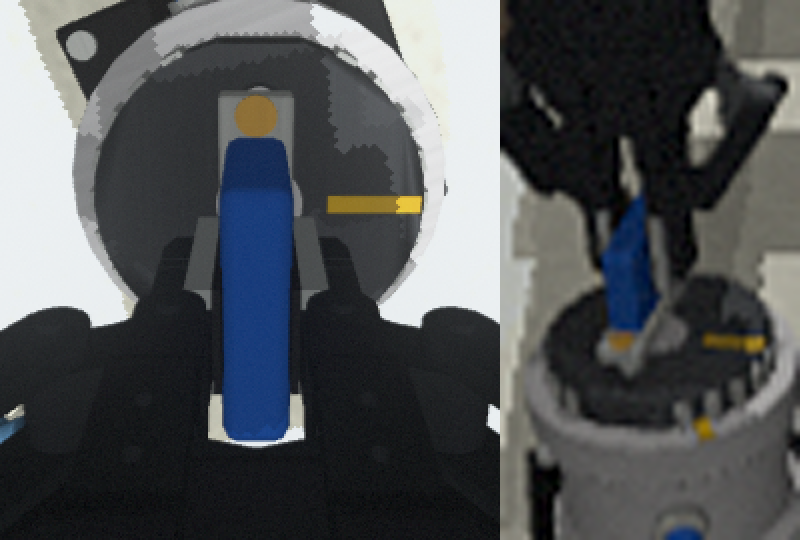

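Pre-insertion at 1 to 2 mm height: the bar (centre x=256) is aligned with the hole (258,90) and the hub (259). I'll nudge about 0.6 mm right and 1 mm along, then descend gently.

Request:
play_rows --rows '[[0, [0, 0.003, 0.002], [0, 0, 0]], [0, [0.005, 0.003, 0.002], [0, 0, 0]], [0, [0.01, 0.003, 0.002], [0, 0, 0]], [0, [0.015, 0.003, 0.002], [0, 0, 0]], [0, [0.02, 0.003, 0.002], [0, 0, 0]], [0, [0.023, 0.003, 0.002], [0, 0, 0]], [0, [0.023, 0.003, 0.002], [0, 0, 0]]]'

```text
time: 8.15
eef_pos: [0.4921, -0.2115, 0.131]
tcp_rot: [-0.26, 0.658, 0.26, 0.657]
contact_force: [0.4, -0.7, -1.5]
opening: 0.152
```

Run:
```python
from h import *
st()
```

```text
t 8.15 p [ 0.4921 -0.2115  0.131 ] x [-0.001  0.    -1.   ] jawyaw 43.16 F [ 0.4 -0.7 -1.5] M [ 0.   -0.02 -0.04] op 0.152 q6 [-0.6   0.09  2.    0.    1.05 -1.35]
```

Request:
play_rows --rows '[[0, [0.004, 0, 0], [0, 0, 0]], [0, [0.008, 0, 0], [0, 0, 0]], [0, [0.012, 0, 0], [0, 0, 0]], [0, [0.016, 0, 0], [0, 0, 0]], [0, [0.019, 0, 0], [0, 0, 0]], [0, [0.02, 0, 0], [0, 0, 0]], [0, [0.02, 0, 0], [0, 0, 0]]]'

```text
time: 8.73
eef_pos: [0.4923, -0.2116, 0.1253]
tcp_rot: [-0.26, 0.658, 0.26, 0.657]
contact_force: [-0.1, 0.4, -2.0]
opening: 0.155
```

Run:
```python
from h import *
st()
```

```text
t 8.73 p [ 0.4923 -0.2116  0.1253] x [-0.  0. -1.] jawyaw 43.16 F [-0.1  0.4 -2. ] M [-0.    0.01 -0.  ] op 0.155 q6 [-0.6   0.1   2.    0.    1.04 -1.35]
```

Request:
play_rows --rows '[[0, [0, 0, 0], [0.03, 0, 0]], [0, [0, 0, 0], [0.08, 0, 0]], [0, [0, 0, -0.001], [0.13, 0, 0]], [0, [0, 0, -0.001], [0.18, 0, 0]], [0, [0, 0, -0.002], [0.23, 0, 0]], [0, [0, 0, -0.002], [0.28, 0, 0]], [0, [0, 0, -0.003], [0.33, 0, 0]], [0, [0, 0, -0.003], [0.38, 0, 0]], [0, [0, 0, -0.003], [0.42, 0, 0]], [0, [0, 0, -0.003], [0.44, 0, 0]]]'

```text
time: 9.57
eef_pos: [0.4922, -0.2116, 0.1254]
tcp_rot: [-0.021, 0.706, 0.022, 0.707]
contact_force: [1.8, 1.0, -3.1]
opening: 0.15
```

Run:
```python
from h import *
st()
w=cams.read_camera('wrist'); im=w['color'][:,:,::-1]; np.savez('turn1.npz',**w)
a=cv2.resize(im[140:410,150:430],(560,540),interpolation=cv2.INTER_NEAREST)
cv2.imwrite('pics/turn1.png',a)
c=np.array([.4911,-.2114,.11])
w1=dict(np.load('ring1.npz'))
for n,I,box in (('tab1',w1,(295,225,330,245)),):
  T=blob(I,(15,100,50),(35,255,255),box); L=np.array([ray(I,u,v,.097) for u,v in T]); m=L.mean(0);print(n,len(T),m,np.hypot(*(m-c)[:2]),np.degrees(np.arctan2(*(m-c)[[1,0]])))
```

```text
t 9.57 p [ 0.4922 -0.2116  0.1254] x [ 0.001  0.001 -1.   ] jawyaw 3.43 F [ 1.8  1.  -3.1] M [ 0.31 -0.33  0.08] op 0.15 q6 [-0.6   0.09  2.    0.    1.04 -0.66]
tab1 40 [ 0.54452334 -0.22101372  0.097     ] 0.054281463050979875 -10.201390736254387
```

View pics/turn1.png

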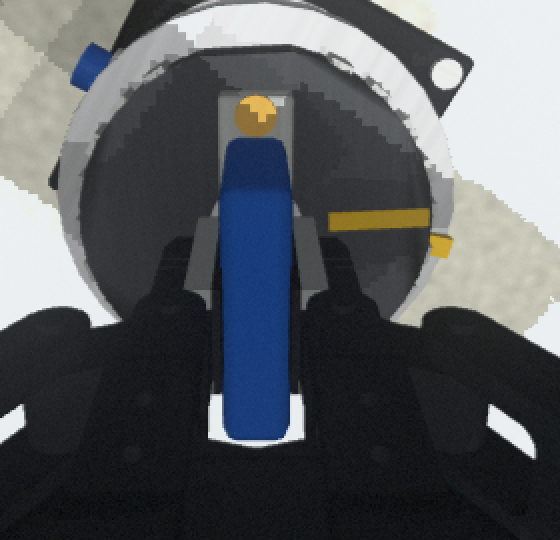

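The ring follows the spanner: the yellow line is at (380,219) and the tab at (441,245), about 16° still to go. I'll continue in finer steps.

Request:
play_rows --rows '[[0, [0, 0, 0], [0.03, 0, 0]], [0, [0, 0, 0], [0.06, 0, 0]], [0, [0, 0, -0.001], [0.09, 0, 0]], [0, [0, 0, -0.001], [0.12, 0, 0]], [0, [0, 0, -0.001], [0.14, 0, 0]], [0, [0, 0, -0.001], [0.15, 0, 0]], [0, [0, 0, -0.001], [0.15, 0, 0]]]'

```text
time: 10.2
eef_pos: [0.492, -0.2117, 0.1255]
tcp_rot: [0.062, 0.704, -0.061, 0.705]
contact_force: [3.3, 2.8, -3.8]
opening: 0.147
```

```bash
cat >> h.py <<'E'
def line(name):
    w=cams.read_camera('wrist'); np.savez(name+'.npz',**w); c=np.array([.4911,-.2114,.11])
    h=cv2.cvtColor(w['color'],cv2.COLOR_RGB2HSV); m=cv2.inRange(h,(15,100,40),(35,255,255)); n,lab,s,ce=cv2.connectedComponentsWithStats(m)
    for i in range(1,n):
        if s[i,4]>15:
            p=np.argwhere(lab==i)[:,::-1]; L=np.array([ray(w,u,v,.11) for u,v in p]); r=np.hypot(*(L.mean(0)-c)[:2])
            if r<.075:
                z=.097 if r>.046 else .11; L=np.array([ray(w,u,v,z) for u,v in p]); q=L.mean(0)-c; vt=np.linalg.svd(L-L.mean(0))[2][0]
                print('comp',ce[i].round(1),s[i,4],'r',np.hypot(*q[:2]).round(4),'ang',np.degrees(np.arctan2(q[1],q[0])).round(2),'dir',np.degrees(np.arctan(vt[1]/vt[0])).round(2))
E
python3 - <<'E'
from h import *
st(); line('t2')
E
```

```text
t 10.2 p [ 0.492  -0.2117  0.1255] x [ 0.002  0.001 -1.   ] jawyaw -9.92 F [ 3.3  2.8 -3.8] M [ 0.53 -0.58  0.09] op 0.147 q6 [-0.6   0.09  2.01  0.    1.04 -0.42]
comp [277.4 197.3] 341 r 0.0288 ang 79.95 dir 81.98
comp [373.3 241.2] 143 r 0.054 ang -9.77 dir -56.69
comp [339.  249.3] 501 r 0.0323 ang -8.44 dir -7.28
```

Request:
play_rows --rows '[[0, [0, 0, 0], [0.01, 0, 0]], [0, [0, 0, 0], [0.02, 0, 0]], [0, [0, 0, 0], [0.025, 0, 0]], [0, [0, 0, 0], [0.025, 0, 0]], [0, [0, 0, 0], [0.025, 0, 0]]]'

```text
time: 10.67
eef_pos: [0.4919, -0.2118, 0.1255]
tcp_rot: [0.076, 0.703, -0.075, 0.704]
contact_force: [3.5, 3.3, -2.5]
opening: 0.156
```

Run:
```python
from h import *
st(); line('t3')
```

```text
t 10.67 p [ 0.4919 -0.2118  0.1255] x [ 0.002  0.001 -1.   ] jawyaw -12.21 F [ 3.5  3.3 -2.5] M [ 0.71 -0.78  0.14] op 0.156 q6 [-0.6   0.09  2.    0.    1.04 -0.38]
comp [277.4 197.3] 341 r 0.0288 ang 77.65 dir 77.4
comp [372.7 237.8] 153 r 0.0535 ang -9.94 dir -40.63
comp [339.  249.1] 501 r 0.0323 ang -10.62 dir -9.75
```

Request:
play_rows --rows '[[0, [0, 0, 0], [0.01, 0, 0]], [0, [0, 0, 0], [0.02, 0, 0]], [0, [0, 0, 0], [0.025, 0, 0]], [0, [0, 0, 0], [0.025, 0, 0]], [0, [0, 0, 0], [0.025, 0, 0]]]'

```text
time: 11.13
eef_pos: [0.492, -0.2118, 0.1256]
tcp_rot: [0.087, 0.701, -0.087, 0.702]
contact_force: [4.4, 2.8, -3.4]
opening: 0.15
```

Run:
```python
from h import *
st(); line('t4')
```

```text
t 11.13 p [ 0.492  -0.2118  0.1256] x [ 0.001 -0.    -1.   ] jawyaw -14.13 F [ 4.4  2.8 -3.4] M [ 0.77 -0.83  1.18] op 0.15 q6 [-0.6   0.09  2.    0.    1.04 -0.35]
comp [276.3 197.2] 343 r 0.0288 ang 76.75 dir 74.89
comp [372.7 234.8] 157 r 0.0535 ang -9.97 dir -36.06
comp [339.1 247.2] 505 r 0.0324 ang -10.66 dir -9.58
```

The torque about z jumped from 0.14 to 1.18 N m and the line stayed at -10.7° (tab -10.0°), so the ring is at its stop. Now I'll unload by about 2° and lift out.

Request:
play_rows --rows '[[0, [0, 0, 0], [-0.01, 0, 0]], [0, [0, 0, 0], [-0.02, 0, 0]], [0, [0, 0, 0], [-0.024, 0, 0]], [0, [0, 0, 0], [-0.024, 0, 0]]]'

```text
time: 11.52
eef_pos: [0.4919, -0.2117, 0.1255]
tcp_rot: [0.076, 0.703, -0.075, 0.704]
contact_force: [3.9, 3.7, -3.6]
opening: 0.152
```

Run:
```python
from h import *
st(); line('t5')
```

```text
t 11.52 p [ 0.4919 -0.2117  0.1255] x [ 0.001  0.001 -1.   ] jawyaw -12.27 F [ 3.9  3.7 -3.6] M [ 0.71 -0.76  0.12] op 0.152 q6 [-0.6   0.09  2.    0.    1.04 -0.38]
comp [277.4 197.3] 343 r 0.0288 ang 77.6 dir 82.33
comp [372.7 237.7] 152 r 0.0535 ang -9.92 dir -37.88
comp [339.  249.1] 499 r 0.0323 ang -10.65 dir -9.75
```

Request:
play_rows --rows '[[0, [0, 0.002, 0.001], [-0.01, 0, 0]], [0, [0, 0.002, 0.001], [-0.01, 0, 0]], [0, [-0.01, 0.002, 0.001], [-0.01, 0, 0]], [0, [-0.03, 0.002, 0.001], [-0.01, 0, 0]], [0, [-0.06, 0.002, 0.001], [-0.01, 0, 0]], [0, [-0.1, 0.002, 0.001], [-0.01, 0, 0]], [0, [-0.15, 0.002, 0.001], [-0.01, 0, 0]], [0, [-0.2, 0.002, 0.001], [-0.01, 0, 0]], [0, [-0.22, 0.002, 0.001], [-0.01, 0, 0]], [0, [-0.22, 0.002, 0.001], [-0.01, 0, 0]]]'

```text
time: 12.4
eef_pos: [0.4929, -0.213, 0.1948]
tcp_rot: [0.069, 0.702, -0.071, 0.705]
contact_force: [0.7, -0.5, -1.7]
opening: 0.154
```

Run:
```python
from h import *
st(); line('t6')
w=dict(np.load('t6.npz')); im=w['color'][:,:,::-1]
cv2.imwrite('pics/t6.png',cv2.resize(im[100:400,130:430],(600,600),interpolation=cv2.INTER_NEAREST))
plan((.5313,.1669,.186),np.radians(94.9))
```

```text
t 12.4 p [ 0.4929 -0.213   0.1948] x [ 0.004 -0.004 -1.   ] jawyaw -11.39 F [ 0.7 -0.5 -1.7] M [ 0.05 -0.01 -0.05] op 0.154 q6 [-0.6   0.01  1.95 -0.    1.17 -0.4 ]
comp [277.5 197.5] 340 r 0.0099 ang 69.05 dir 83.58
comp [345.2 204.1] 88 r 0.0534 ang -10.12 dir -23.06
comp [320.1 209.9] 274 r 0.0326 ang -10.58 dir -9.81
shift [ 0.0213  1.2653 -0.1219] turn [ 0.819  0.002 -0.   ] | mm [  6.4 379.6 -36.6] deg [73.71  0.18 -0.  ]
```

View pics/t6.png

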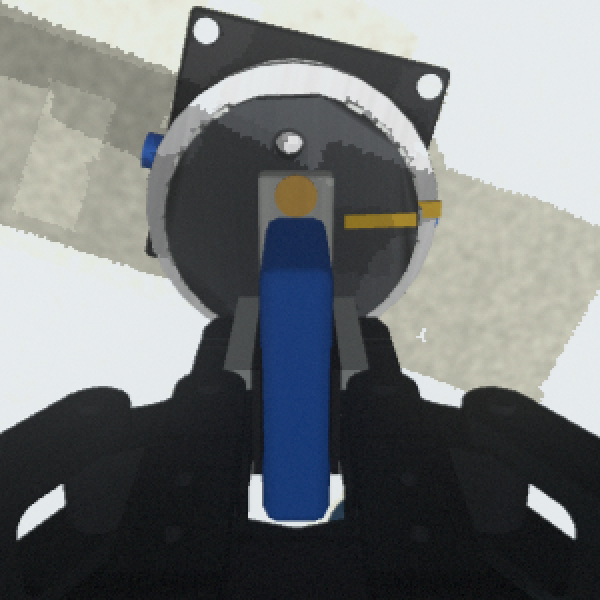

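The marks line up: the ring line at (380,221) meets the tab at (430,209) radially, and the spanner is clear. Back to the rest.

Request:
play_rows --rows '[[0, [0, 0.03, 0], [-0.04, 0, 0]], [0, [0, 0.1, -0.01], [-0.11, 0, 0]], [0, [0, 0.2, -0.02], [-0.18, 0, 0]], [0, [0, 0.3, -0.03], [-0.25, 0, 0]], [0, [0, 0.4, -0.04], [-0.32, 0, 0]], [0, [0, 0.5, -0.05], [-0.39, 0, 0]], [0, [0, 0.6, -0.06], [-0.46, 0, 0]], [0, [0, 0.7, -0.07], [-0.53, 0, 0]], [0, [0, 0.8, -0.08], [-0.6, 0, 0]], [0, [0, 0.88, -0.09], [-0.67, 0, 0]]]'

```text
time: 13.28
eef_pos: [0.5165, 0.0543, 0.1903]
tcp_rot: [-0.294, 0.643, 0.295, 0.642]
contact_force: [-0.1, 0.5, -3.4]
opening: 0.154
```

Run:
```python
from h import *
st(); plan((.5313,.1669,.186),np.radians(94.9))
```

```text
t 13.28 p [0.5165 0.0543 0.1903] x [-0.002  0.    -1.   ] jawyaw 49.27 F [-0.1  0.5 -3.4] M [-0.08 -0.03  0.  ] op 0.154 q6 [-0.09 -0.02  1.99 -0.    1.17 -0.95]
shift [0.0142 0.2075 0.3166] turn [-5.07e-01 -3.00e-04 -1.50e-03] | mm [ 4.3 62.3 95. ] deg [-4.563e+01 -3.000e-02 -1.300e-01]
```

Request:
play_rows --rows '[[0, [0, 0.05, 0.07], [-0.07, 0, 0]], [0, [0, 0.1, 0.14], [-0.14, 0, 0]], [0, [0, 0.14, 0.2], [-0.21, 0, 0]], [0, [0.01, 0.17, 0.26], [-0.28, 0, 0]], [0, [0.014, 0.19, 0.29], [-0.35, 0, 0]], [0, [0.014, 0.2, 0.31], [-0.41, 0, 0]], [0, [0.014, 0.207, 0.317], [-0.46, 0, 0]], [0, [0.014, 0.207, 0.317], [-0.5, 0, 0]], [0, [0.014, 0.207, 0.317], [-0.507, 0, 0]], [0, [0.014, 0.207, 0.317], [-0.507, 0, 0]]]'

```text
time: 14.12
eef_pos: [0.5325, 0.1647, 0.1862]
tcp_rot: [-0.519, 0.481, 0.52, 0.479]
contact_force: [-0.1, -0.1, -2.5]
opening: 0.15
```

Request:
play_rows --rows '[[0, [0, 0, 0], [0, 0, 0]], [0, [0, 0, 0], [0, 0, 0]], [0, [0, 0, 0], [0, 0, 0]], [0, [0, 0, 0], [0, 0, 0]]]'

```text
time: 14.45
eef_pos: [0.5331, 0.1647, 0.1872]
tcp_rot: [0.519, -0.48, -0.519, -0.48]
contact_force: [0.4, 0.2, -2.0]
opening: 0.152
```

Run:
```python
from h import *
st(); plan((.5313,.1669,.0365),np.radians(94.9))
w=cams.read_camera('wrist'); np.savez('back.npz',**w)
# grip/bar location in image vs. earlier hold; orange block location
for n in ('hold2','back'):
    w=dict(np.load(n+'.npz')); p=blob(w,(95,120,30),(125,255,255),(240,150,320,400)); row=p[p[:,1]==250]; row2=p[p[:,1]==350]
    print(n,'rows',row[:,0].min(),row[:,0].max(),row2[:,0].min(),row2[:,0].max(),'y',p[:,1].min(),p[:,1].max())
    o=blob(w,(3,130,60),(18,255,255),(230,100,330,200)); r=cv2.minAreaRect(o.astype(np.float32)); print('orange x',o[:,0].min(),o[:,0].max(),'ytop',o[:,1].min(), ray(w,(o[:,0].min()+o[:,0].max())/2,o[:,1].min(),.022))
```

```text
t 14.45 p [0.5331 0.1647 0.1872] x [-0. -0. -1.] jawyaw 94.51 F [ 0.4  0.2 -2. ] M [-0.02 -0.03  0.  ] op 0.152 q6 [ 0.12  0.07  1.91 -0.    1.16 -1.53]
shift [0.5024 0.0053 0.0077] turn [-0.0043 -0.     -0.    ] | mm [150.7   1.6   2.3] deg [-0.39 -0.   -0.  ]
hold2 rows 260.0 296.0 262.0 293.0 y 210.0 359.0
orange x 255.0 297.0 ytop 164.0 [0.51060432 0.16413943 0.022     ]
back rows 260.0 295.0 262.0 293.0 y 209.0 359.0
orange x 259.0 301.0 ytop 167.0 [0.51080357 0.16449388 0.022     ]
```

Request:
play_rows --rows '[[0, [0, 0.005, 0.008], [-0.004, 0, 0]], [0, [0.06, 0.005, 0.008], [-0.004, 0, 0]], [0, [0.14, 0.005, 0.008], [-0.004, 0, 0]], [0, [0.23, 0.005, 0.008], [-0.004, 0, 0]], [0, [0.31, 0.005, 0.008], [-0.004, 0, 0]], [0, [0.38, 0.005, 0.008], [-0.004, 0, 0]], [0, [0.43, 0.005, 0.008], [-0.004, 0, 0]], [0, [0.47, 0.005, 0.008], [-0.004, 0, 0]], [0, [0.49, 0.005, 0.008], [-0.004, 0, 0]], [0, [0.494, 0.005, 0.008], [-0.004, 0, 0]]]'

```text
time: 15.33
eef_pos: [0.5308, 0.1672, 0.038]
tcp_rot: [-0.521, 0.479, 0.521, 0.478]
contact_force: [-0.6, -0.1, -1.8]
opening: 0.154
```

Request:
play_rows --rows '[[0, [0, 0, 0], [0, 0, 0]], [0, [0, 0, 0], [0, 0, 0]]]'

```text
time: 15.5
eef_pos: [0.5324, 0.1674, 0.0402]
tcp_rot: [0.522, -0.477, -0.52, -0.479]
contact_force: [0.8, -0.3, -1.1]
opening: 0.154
```

Run:
```python
from h import *
st(); plan((.5313,.1669,.0365),np.radians(94.9))
```

```text
t 15.5 p [0.5324 0.1674 0.0402] x [ 0.002  0.    -1.   ] jawyaw 94.92 F [ 0.8 -0.3 -1.1] M [-0.01  0.05  0.02] op 0.154 q6 [ 0.12  0.27  1.99  0.    0.88 -1.53]
shift [ 0.0125  0.0039 -0.0012] turn [0.0002 0.0001 0.0015] | mm [ 3.7  1.2 -0.4] deg [0.02 0.01 0.13]
```

Request:
play_rows --rows '[[0, [0.002, 0.002, 0], [0, 0, 0]], [0, [0.004, 0.002, 0], [0, 0, 0]], [0, [0.006, 0.002, 0], [0, 0, 0]], [0, [0.008, 0.002, 0], [0, 0, 0]], [0, [0.008, 0.002, 0], [0, 0, 0]], [0, [0.008, 0.002, 0], [0, 0, 0]]]'

```text
time: 16.0
eef_pos: [0.5311, 0.1672, 0.037]
tcp_rot: [0.521, -0.478, -0.521, -0.478]
contact_force: [-0.3, -0.3, -0.9]
opening: 0.153
```

Run:
```python
from h import *
st()
```

```text
t 16.0 p [0.5311 0.1672 0.037 ] x [ 0.001  0.    -1.   ] jawyaw 94.91 F [-0.3 -0.3 -0.9] M [ 0.02 -0.03  0.  ] op 0.153 q6 [ 0.12  0.27  1.99  0.    0.88 -1.53]
```

Request:
play_rows --rows '[[0, [0.001, 0, 0], [0, 0, 0]], [0, [0.002, 0, 0], [0, 0, 0]], [0, [0.003, 0, 0], [0, 0, 0]], [0, [0.003, 0, 0], [0, 0, 0]]]'

```text
time: 16.33
eef_pos: [0.5311, 0.1672, 0.0369]
tcp_rot: [0.521, -0.478, -0.521, -0.478]
contact_force: [-2.4, -0.8, 6.1]
opening: 0.154
```

Run:
```python
from h import *
st()
```

```text
t 16.33 p [0.5311 0.1672 0.0369] x [-0. -0. -1.] jawyaw 94.92 F [-2.4 -0.8  6.1] M [-0.14  0.5  -0.01] op 0.154 q6 [ 0.12  0.27  1.99 -0.    0.88 -1.53]
```

The spanner is seated (Fz +6 N). Opening the fingers.

Request:
play_rows --rows '[[20, [-0.002, 0, 0], [0, 0, 0]], [30, [-0.002, 0, 0], [0, 0, 0]], [50, [-0.002, 0, 0], [0, 0, 0]], [70, [-0.002, 0, 0], [0, 0, 0]], [100, [-0.002, 0, 0], [0, 0, 0]], [100, [-0.002, 0, 0], [0, 0, 0]], [100, [-0.002, 0, 0], [0, 0, 0]], [100, [-0.002, 0, 0], [0, 0, 0]]]'

```text
time: 17.0
eef_pos: [0.5308, 0.1671, 0.0363]
tcp_rot: [-0.521, 0.478, 0.521, 0.478]
contact_force: [0.2, 0.2, -0.1]
opening: 1.0
```

Run:
```python
from h import *
st()
```

```text
t 17.0 p [0.5308 0.1671 0.0363] x [-0.  0. -1.] jawyaw 94.91 F [ 0.2  0.2 -0.1] M [0.02 0.01 0.01] op 1.0 q6 [ 0.12  0.27  1.99  0.    0.88 -1.53]
```

Request:
play_rows --rows '[[100, [-0.04, 0, 0], [0, 0, 0]], [100, [-0.1, 0, 0], [0, 0, 0]], [100, [-0.2, 0, 0], [0, 0, 0]], [100, [-0.3, 0, 0], [0, 0, 0]], [100, [-0.4, 0, 0], [0, 0, 0]], [100, [-0.5, 0, 0], [0, 0, 0]], [100, [-0.55, 0, 0], [0, 0, 0]], [100, [-0.55, 0, 0], [0, 0, 0]], [100, [-0.55, 0, 0], [0, 0, 0]]]'

```text
time: 17.75
eef_pos: [0.5313, 0.1672, 0.2029]
tcp_rot: [0.522, -0.477, -0.52, -0.479]
contact_force: [0.4, 0.0, 0.5]
opening: 1.004
```

Run:
```python
from h import *
st()
w=cams.read_camera('wrist'); t=cams.read_camera('top'); s=cams.read_camera('scene')
a=cv2.resize(w['color'][120:250,210:340,::-1],(400,400),interpolation=cv2.INTER_NEAREST)
b=cv2.resize(t['color'][205:295,220:400,::-1],(400,200),interpolation=cv2.INTER_CUBIC)
c=cv2.resize(s['color'][170:270,160:360,::-1],(400,200),interpolation=cv2.INTER_CUBIC)
cv2.imwrite('pics/final.png',np.hstack([a,np.vstack([b,c])]))
```

```text
t 17.75 p [0.5313 0.1672 0.2029] x [ 0.003  0.    -1.   ] jawyaw 94.92 F [0.4 0.  0.5] M [-0.04  0.02  0.01] op 1.004 q6 [ 0.12  0.05  1.9  -0.    1.19 -1.53]
```

View pics/final.png

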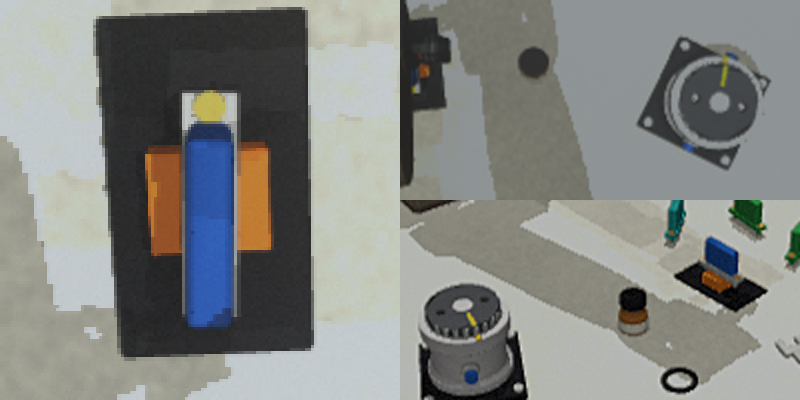

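The final view shows the spanner level on the orange block at (210,225), as found. The ring's line meets the tab at (725,65) and (475,330), and the bystanders are unmoved. Handing in.

```bash
python3 -c "
from plant import ctrl
print(ctrl.sign_off())"
```

```text
the job is handed in; nothing more can be done
None
```

The lock ring is tightened to its stop and the blue-handled spanner is back on the orange block. I handed the job in at about 18 s of the 64 s allowed.

- **Ring:** I lowered both pins about 9 mm into the holes with no contact force before turning. The ring then went clockwise by about 54°. At the end the torque jumped from 0.14 to 1.18 N m and the line stopped moving. The yellow line measured about -10.2° (its two estimates were -9.8° and -10.6°) against -10.1° for the tab. It stayed there after I unloaded and lifted the spanner out.
- **Spanner:** I set it down at the pose it was taken from, with about 6 N of contact, before opening the fingers. The last picture shows it level on the block, the same way round.
- **Other things:** The fingers stayed off the filter. The amber jar and gasket look unmoved in the last picture; the mug, bottle and wrench were outside or at the edge of that view, so I did not re-check them.

No checks failed. While turning there was a side force of about 5 N on the tool, which went away once the pins were out.

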